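# Show the mark under a tea bowl to the camera with the tilting mirror

### The job

Get the tea bowl ready to be shown on the live camera: first swing the keeper bar across above the bowl until it snaps home in its catch. Then take the tilting mirror by its handle and raise it until the mark under the bowl's foot appears to the camera in the middle of the mirror, and finish while still gripping the handle, holding the mirror still at that angle (it flops back if let go). Leave the bowl, the camera and the other ware where they are.

Things in the scene. Friction and masses are not known exactly. Their poses are not given: they have to be found in the camera images.
- stand: Viewing stand, fixed: dark wood base 265 x 225 x 18 mm, brass fittings. Origin on the table; x runs from the mirror (robot's side) to the bowl and on to the camera, y left, z up; turned up to 0.3 rad. In its frame (mm): mirror centre (-65, 0, 100), cradle of the tea bowl (65, 0, 220), posts at (65, +/-85): left = keeper hinge, right = keeper catch.
- mark (a point): Centre of the blue maker's mark (a 23 mm ring round a small square) on the underside of the yellow tea bowl's foot, facing down, visible through the open cradle ring; (65, 0, 220) mm in the stand's frame. Its axes are those of the stand.
- bowl: Yellow enamelled tea bowl, rim diameter 115 mm, 55 mm high, standing loose in the brass cradle ring. Origin: centre of its underside (220 mm above the table), rim at 275 mm.
- keeper (a joint): Angle (rad) of the brass keeper bar, level, 8 mm thick: 0 = shut, along the stand's -y above the bowl, its end in the catch (end stop); grows as the free end swings towards the robot (1.57 = along the stand's -x; at most 1.75). Stays where left. A sprung roller in the catch resists from about 0.09 to 0.05 (about 4 N at the knob), then snaps the bar in and keeps it within 0.015 of shut.
- keeper_hinge (a point): Point on the vertical hinge axis of the keeper bar, on top of the stand's left post, at the height of the bar's centre line (288 mm). Axes those of the stand.
- keeper_knob (a point): Upright round wooden knob on the keeper's free end, 14 mm in diameter, 185 mm from the hinge; this point is on its axis, 312 mm above the table; the knob stands from the bar (top at 292 mm) up to 332 mm. It can be pinched from above or pushed from the side.
- mirror_pivot (a point): Centre of the mirror glass, on the mirror's tilt axis (level, along the stand's y); 100 mm above the table. Axes those of the stand.
- mirror (a joint): Tilt (rad) of the mirror. 0 = lying back on its rest, face up; grows as the handle is lifted up and away from the robot, at most 1.15. The reflecting face looks towards the stand's +x, (1.25 - joint) rad above the level. Slack pivots, top-heavy: let go, it falls back to 0. Moving the handle takes under 1 N.
- mirror_grip (a point): Centre of the brass T-handle on the mirror's top edge: round bar 16 mm in diameter, 24 mm long along the stand's y (pinch its two ends), 88 mm from the tilt axis along the mirror's up direction, 4 mm behind the glass. The wood frame is 116 wide, 96 high, its top edge 40 mm below the handle. At rest the handle is about 124 mm above the table, on the robot's side of the pivot.
- sight (a point): Reflected sight line: origin at the mirror's centre, x axis along which light from the mark leaves it, y as the stand's. It swings down by twice the mirror's turn. The camera sees the mark mid-mirror when this axis meets the lens: the face then looks along the bisector of the directions from mirror centre to mark and to lens.
- camera_lens (a point): Centre of the lens's front glass (barrel 46 mm across), looking at the mirror from beyond and below the bowl. Grey camera body 108 wide, 60 high, 32 mm deep, clamped on an upright aluminium column (top at 235 mm) 85 mm behind this point; the lens is level with the middle of the body. Height (90 to 200 mm) and distance differ each time. Not to be moved.
- shaker_a: Bystander: yellow shaker with brass cap, 38 mm in diameter, 74 mm high; origin under its centre.
- shaker_b: Bystander: second shaker, the same.
- dish: Bystander: small yellow sauce dish, 64 mm in diameter, 24 mm high, near the camera; origin under its centre.
- jar: Bystander: yellow lidded jar, 86 mm in diameter, 112 mm high; origin under its centre.
- cup: Bystander: yellow cup, 74 mm in diameter, 50 mm high; origin under its centre.
- spoon: Bystander: yellow porcelain spoon about 130 mm long lying on the table; origin under its middle.
Mind the look-alikes: they are no part of the job. What is shaped like the bowl but green or white is not meant. Leave any green look-alike of the part that bears camera_lens alone.

How it is judged:
On the way, in this order (a step that is already met when the one before it is completed fails the run):
1. the keeper bar is shut over the bowl, home in its catch (value of joint keeper below 0.025 rad), for 0.2 s.
2. the mirror is held so that the mark shows to the camera in the middle of the mirror (z of camera_lens in the frame of sight between -0.02 and 0.02 m and x of camera_lens in the frame of sight above 0.1 m and contact force between the fingers and mirror above 1 N and value of joint keeper below 0.025 rad), for 0.4 s.
At the end, for the whole second after the job is handed in: Keeper bar shut in its catch (within 0.025 rad); gripper holding the mirror (over 1 N), mirror still (under 0.05 rad/s), the mark's reflected sight line within 20 mm above or below the lens; bowl in its cradle (within 6 mm, tilt under 0.06 rad); camera not moved (8 mm) (all of step 2 and velocity of joint mirror between -0.05 and 0.05 rad/s and horizontal distance between bowl and mark below 0.006 m and angle between bowl's own z axis and vertical below 0.06 rad and distance of camera_lens from where it was at the start of the episode below 0.008 m); the arm keeps its last pose, push and grip.
It fails at once if the bowl is knocked in its cradle or pressed hard (distance of bowl from where it was at the start of the episode above 0.012 m or contact force between any of the arm, the fingers and bowl above 8 N).
It fails at once if the camera is moved (distance of camera_lens from where it was at the start of the episode above 0.012 m).
It fails at once if a piece of the other ware is disturbed (distance of any of shaker_a, shaker_b, dish, jar, cup, spoon from where it was at the start of the episode above 0.02 m).
It also fails if it takes over 51 s, if anything falls off the work surface, if the arm or the gripper's body presses on something with over 40 N, if the wrist force passes 120 N, or if a joint passes its speed limit or range.

### The arm

A 7-joint arm with a two-finger parallel gripper is mounted at the origin on the work surface. World frame = base frame: x ahead of the robot, y to its left, z up, the work surface at z = 0. Lengths are in m, angles in rad, forces in N, time in s.
With the tool pointing down it reaches from about 0.425 to 0.875 m from the base axis. Payload 4.7 kg.
Tool frame: the origin (TCP) lies midway between the tips of the shut fingers; the grasp point (between the pads) lies 19 mm behind it; z points along the fingers, y is the direction in which the jaws open and shut (so a half turn about z gives the same grasp; the last joint's range is limited). The gripper opens to 87 mm and grips with 3 to 60 N. Pads are 19 mm wide; open, the fingers measure 117 mm over their backs; the gripper's body (75 mm by 190 mm) begins 51 mm behind the grasp point.
Start: joints at [1.167, 0.321, -0.07, 1.45, 0.023, 1.371, -0.057], TCP at [0.264, -0.594, 0.223] pointing down, gripper open.
Joint ranges: [-2.86, 2.86], [-0.3, 2.09], [-1.38, 1.24], [0.06, 2.45], [-1.56, 4.7], [0.09, 2.05], [-2.69, 2.69]. Speed limits (rad/s): [2.57, 2.57, 3.14, 3.14, 3.14, 3.14, 3.14].

### API

Orientations are given as a rotation vector (axis times angle).
In Python, from bench import monitor, eyes, order gives the robot as it stands. The module is installed in compiled form; this text tells all that it offers.
- The arm moves only by the shell command python3 -m pendant 'ROWS' [FORCE]. ROWS is JSON, a list of rows, each a list of 3 entries, a list of its own where there are three numbers: the turn, a rotation vector about the tool's x, y, z in degrees, then the shift along the tool's x, y, z in m, then the gripper command: -1 is fully open, 1 is shut, values between are in proportion. In form: [[[rx, ry, rz], [tx, ty, tz], hand], ...]. A call has 1 to 8 rows; each row shifts and turns the commanded pose from where the row before left it, along the tool's axes as they then stand; what a row does not reach is not made up. A row lasts 1/8 s, in which the tool goes at most 62.5 mm and 10.7 degrees, less where a joint would pass 70% of its speed; a pose out of reach is approached as far as the arm can. A call is refused whole if a number of a shift passes 0.0625 or a number of a turn 10.7, either way. A call with a gripper value outside its range is refused whole. The fingers move at their own pace and stop on an object; FORCE is the grip in N (left out, the last holds). Time passes only in rows, so rows that do not move let the fingers close. It gives the time, the measured TCP pose, the force and the opening at its end, in the units of the state.
- monitor.get_state(): the state, without advancing time (a new reading comes with each control period).
- eyes.get_image(name): name is "side" or "top" or "wrist"; returns a dict with "color" (384x512x3 uint8, red, green, blue), "range_z" (384x512 float32, m along the optical axis (not along the pixel's ray), 0 where there is no reading), "fx", "fy", "cx", "cy" (pixels), "world_to_cam" (4x4, takes a point from world to camera coordinates). Camera axes: x right, y up, looking along -z (the intrinsics and any distortion apply to the point x, -y, -z); pixel columns grow to the right and rows downward; lengths in m; the calibration is good to about 2 mm. A picture is of the moment at which its call begins.
- order.close_job(): hands the job in, once; it reports no verdict.
The state is a dict: "time": time; "joint_positions": joint angles; "qd": joint speeds; "joint_torque": joint torques, N m; "position": TCP position; "tool_rot": TCP orientation; "ft_force": force on the tool from outside, world axes, zero at the start; "torque": the same for the moment, N m; "grip_width": opening from 0.0 (shut) to 1.0 (fully open).
Only numpy, scipy, OpenCV 4.12 (cv2) and the standard library are available. Lean on these libraries where they do the work, as an engineer would, in place of code of your own. Each camera call takes 0.05 s, during which the arm holds its last target.

## Working session

There is one attempt and no reset: what is moved stays moved. The work goes in short steps, Python scripts to look and compute and a shell command to move; the robot and the scene stay as the last step left them, time stands still between calls to the robot, and variables do not carry over. Pictures are saved under pics/ and viewed, and the job is handed in when it is done.

```bash
mkdir -p pics; ls
cat > h.py <<'E'
import numpy as np, cv2
from bench import monitor, eyes, order
def shot(n,f):
    d=eyes.get_image(n); np.savez('pics/'+f+'.npz',**d); cv2.imwrite('pics/'+f+'.png',d['color'][:,:,::-1]); return d
def load(f): return dict(np.load('pics/'+f+'.npz'))
def unproj(d,u,v,z=None):
    """pixel arrays + depth -> world"""
    u=np.asarray(u);v=np.asarray(v)
    if z is None: z=d['range_z'][v.astype(int),u.astype(int)]
    x=(u-d['cx'])/d['fx']*z; y=(v-d['cy'])/d['fy']*z
    P=np.stack([x,-y,-z,np.ones_like(x)],-1)
    return (P@np.linalg.inv(d['world_to_cam']).T)[...,:3]
def ray(d,u,v):
    o=np.linalg.inv(d['world_to_cam'])[:3,3]; p=unproj(d,np.array([float(u)]),np.array([float(v)]),np.array([1.0]))[0]
    return o,p-o
def onplane(d,u,v,h):
    o,r=ray(d,u,v); return o+r*(h-o[2])/r[2]
def proj(d,p):
    q=d['world_to_cam']@np.append(p,1); return d['cx']+d['fx']*q[0]/-q[2], d['cy']+d['fy']*-q[1]/-q[2]
E
python3 - <<'E'
from h import *
for n in ['side','top','wrist']:
    d=shot(n,n+'0'); print(n,d['fx'],d['cx'],np.linalg.inv(d['world_to_cam'])[:3].round(3).tolist(), (d['range_z']>0).mean())
print(monitor.get_state())
E
```

```text
pics
side 433.8252323131856 252.8227418405309 [[-0.665, 0.489, -0.564, -0.173], [-0.747, -0.443, 0.497, 0.618], [-0.007, 0.751, 0.66, 1.095]] 0.9959716796875
top 493.7987181375358 254.67851741307726 [[0.007, 0.99, -0.139, 0.389], [-1.0, 0.009, 0.011, -0.045], [0.013, 0.139, 0.99, 1.575]] 0.9961191813151041
wrist 297.324042621673 256.3417514940892 [[0.406, 0.874, 0.266, 0.337], [-0.914, 0.389, 0.116, -0.562], [-0.002, -0.29, 0.957, 0.383]] 0.9957071940104166
{'time': 0.15, 'joint_positions': array([ 1.16707817,  0.32163395, -0.07008846,  1.45141782,  0.0225988 ,
        1.37082915, -0.05688575]), 'qd': array([ 0.00146038, -0.00157489,  0.00043992, -0.00394031, -0.00142405,
       -0.00058276,  0.00071975]), 'joint_torque': array([-7.00457422e-04, -4.91798007e+01, -4.04659119e-01, -3.12873530e+01,
       -6.39123470e-02,  4.06044710e-02,  1.06494856e-04]), 'position': array([ 0.26352927, -0.59370038,  0.22171343]), 'tool_rot': array([-3.07185650e+00, -6.51308489e-01,  6.22093313e-04]), 'ft_force': array([ 0.17804237, -0.99985999,  0.58659086]), 'torque': array([-0.03752842,  0.05178921,  0.026966  ]), 'grip_width': 0.9971280874341547}
```

View pics/side0.png

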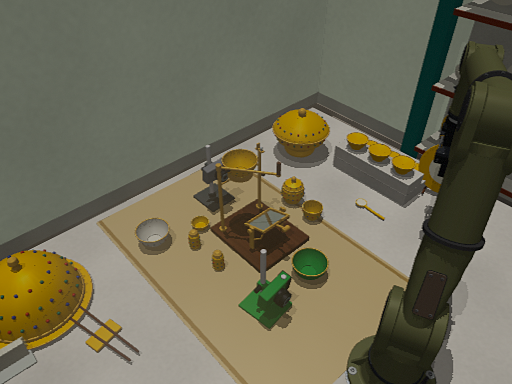

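View pics/top0.png

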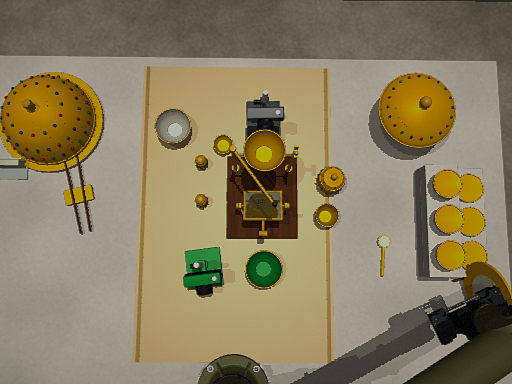

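View pics/wrist0.png

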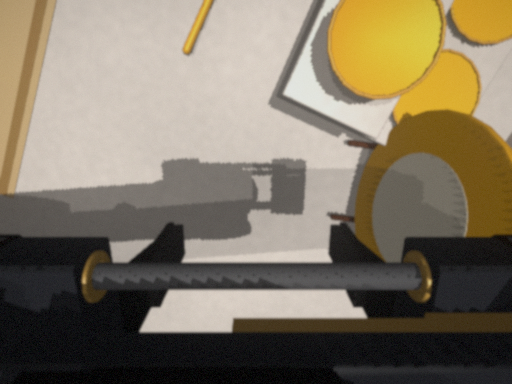

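The side view shows the stand around (262,225), with the mirror handle at about (285,209). The top view shows the stand at (262,195), the bowl at (264,150), the grey camera at (264,112) and a green camera at (204,270). I'll enlarge both.

Run:
```python
from h import *
a=cv2.imread('pics/top0.png')[80:250,185:355]; cv2.imwrite('pics/topc.png',cv2.resize(a,None,fx=3.5,fy=3.5,interpolation=cv2.INTER_CUBIC))
a=cv2.imread('pics/side0.png')[135:285,180:340]; cv2.imwrite('pics/sidec.png',cv2.resize(a,None,fx=4,fy=4,interpolation=cv2.INTER_CUBIC))
```

```text
(no output)
```

View pics/topc.png

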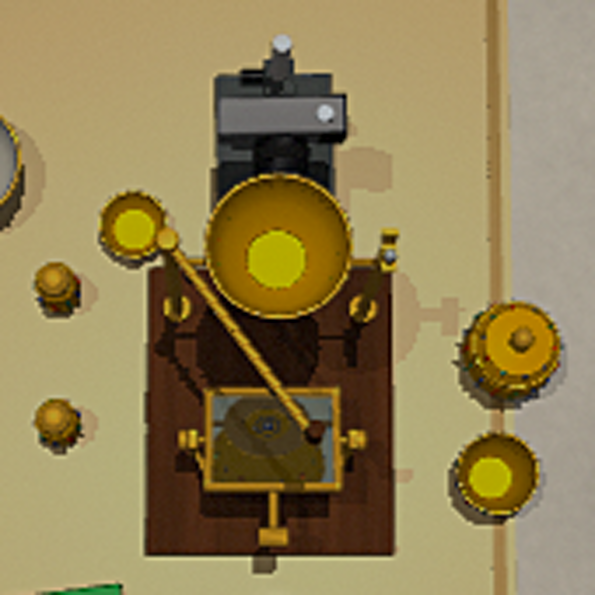

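View pics/sidec.png

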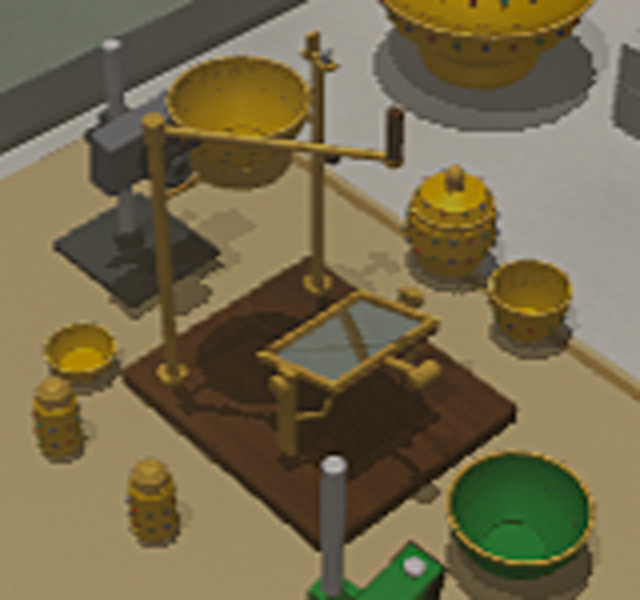

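Top-crop pixels: knob at (317,428), hinge top at (168,239), catch at (388,255), T-handle at (273,537), grey camera body at (280,115), base corners at (145,553), (395,553), (147,267) and (393,264). Candidates:

| Thing wanted | Chosen (top view) | Look-alikes |
|---|---|---|
| Bowl | Yellow, in the cradle, (264,150) | Green (264,270), white (173,127), several yellow ones off the stand |
| Camera | Grey, (264,112) | Green, (204,270) |
| Handle | On the mirror's robot-side edge, (263,233) | None |

The crops confirm these choices. Next I'll measure.

Run:
```python
from h import *
d=load('top0'); s=load('side0')
def tc(u,v): return u/3.5-0.4+185, v/3.5-0.4+80
def sc(u,v): return u/4-0.4+180, v/4-0.4+135
C=[onplane(d,*tc(*p),0.018)[:2] for p in [(145,553),(395,553),(394,264),(147,267)]]
C=np.array(C);print('base',C.round(4).tolist(), [np.linalg.norm(C[i]-C[i-3]).round(4) for i in range(4)],'ctr',C.mean(0).round(4))
print('handle top',onplane(d,*tc(273,537),.132).round(4))
print('hinge',onplane(d,*tc(168,239),.295).round(4)); print('catch',onplane(d,*tc(388,255),.295).round(4))
print('knob',onplane(d,*tc(317,428),.332).round(4))
print('pivL/R',onplane(d,*tc(188,440),.1).round(4),onplane(d,*tc(356,440),.1).round(4))
print('bowl rim',onplane(d,*tc(279,246),.275).round(4))
def dep(c,u,v): return unproj(c,np.array([u]),np.array([v]))[0].round(4)
for n,p in dict(knob=(317,428),hinge=(168,239),handle=(273,537),cam=(265,115),camL=(225,115),camR=(335,115),column=(282,44)).items(): 
    u,v=map(round,tc(*p)); print('top',n,(u,v),dep(d,u,v))
for n,p in dict(knob=(395,112),knobmid=(395,135),hinge=(154,122),handle=(425,372),cambody=(125,145),column=(113,46)).items():
    u,v=map(round,sc(*p)); print('side',n,(u,v),dep(s,u,v))
```

```text
base [[0.4664, 0.0265], [0.4682, -0.1982], [0.7336, -0.1985], [0.7285, 0.0287]] [np.float64(0.2248), np.float64(0.2654), np.float64(0.2273), np.float64(0.2621)] ctr [ 0.5992 -0.0854]
handle top [ 0.4749 -0.0852  0.132 ]
hinge [6.899e-01 1.000e-04 2.950e-01]
catch [ 0.6793 -0.1666  0.295 ]
knob [ 0.5422 -0.1111  0.332 ]
pivL/R [ 0.5594 -0.0126  0.1   ] [ 0.5607 -0.157   0.1   ]
bowl rim [ 0.69   -0.0846  0.275 ]
top knob (275, 202) [ 0.5421 -0.1107  0.3306]
top hinge (233, 148) [ 0.6885 -0.0011  0.3   ]
top handle (263, 233) [ 0.475  -0.0864  0.1312]
top cam (260, 112) [ 0.8237 -0.0743  0.184 ]
top camL (249, 112) [ 0.8237 -0.0423  0.183 ]
top camR (280, 112) [ 0.8253 -0.1328  0.1813]
top column (265, 92) [ 0.8665 -0.087   0.2346]
side knob (278, 163) [ 0.5382 -0.1068  0.331 ]
side knobmid (278, 168) [ 0.5378 -0.1071  0.3128]
side hinge (218, 165) [0.6848 0.0027 0.2971]
side handle (286, 228) [ 0.4687 -0.0826  0.1303]
side cambody (211, 171) [ 0.8065 -0.0533  0.174 ]
side column (208, 146) [ 0.8607 -0.0873  0.2343]
```

Run:
```python
from h import *
np.set_printoptions(suppress=True,linewidth=150)
for f in ['top0','side0']:
    d=load(f); v,u=np.mgrid[0:384,0:512]; P=unproj(d,u,v)
    x,y,z=P[...,0],P[...,1],P[...,2]
    m=(abs(x-.69)<.03)&(abs(y+.17)<.03)&(z>.24)
    o=P[m]; o=o[np.argsort(o[:,2])]; print(f,'catch',len(o)); print(o.round(3)[-45:].tolist())
    m=(x>.75)&(x<.89)&(abs(y+.087)<.08)&(z>.1)
    o=P[m]; 
    for lo in np.arange(.76,.88,.008):
        q=o[(o[:,0]>=lo)&(o[:,0]<lo+.008)]
        if len(q): print(f,'cam',lo.round(3),len(q),'y',q[:,1].min().round(3),q[:,1].max().round(3),'z',np.percentile(q[:,2],[0,50,90,100]).round(3))
    m=(x<.46)&(x>.25)&(y>-.05)&(y<.2)&(z>.1); o=P[m]
    if len(o): print('green',o.min(0).round(3),o.max(0).round(3))
```

```text
top0 catch 66
[[0.671, -0.167, 0.276], [0.69, -0.14, 0.276], [0.671, -0.173, 0.276], [0.677, -0.173, 0.276], [0.685, -0.164, 0.276], [0.693, -0.17, 0.276], [0.687, -0.14, 0.277], [0.698, -0.14, 0.277], [0.693, -0.173, 0.277], [0.679, -0.14, 0.277], [0.696, -0.173, 0.277], [0.69, -0.172, 0.277], [0.676, -0.17, 0.278], [0.69, -0.167, 0.278], [0.676, -0.167, 0.278], [0.704, -0.17, 0.278], [0.676, -0.164, 0.279], [0.695, -0.167, 0.279], [0.695, -0.14, 0.279], [0.7, -0.14, 0.279], [0.687, -0.164, 0.28], [0.692, -0.167, 0.28], [0.692, -0.164, 0.28], [0.689, -0.164, 0.281], [0.678, -0.167, 0.283], [0.686, -0.167, 0.284], [0.68, -0.172, 0.285], [0.677, -0.169, 0.285], [0.68, -0.169, 0.285], [0.694, -0.169, 0.286], [0.683, -0.172, 0.286], [0.683, -0.169, 0.286], [0.696, -0.172, 0.286], [0.685, -0.169, 0.287], [0.68, -0.166, 0.287], [0.696, -0.174, 0.287], [0.682, -0.166, 0.288], [0.696, -0.169, 0.288], [0.695, -0.166, 0.291], [0.698, -0.166, 0.291], [0.695, -0.163, 0.292], [0.697, -0.171, 0.293], [0.697, -0.163, 0.293], [0.697, -0.174, 0.293], [0.697, -0.168, 0.294]]
top0 cam 0.776 34 y -0.11
[... 2131 characters left out ...]
.064 z [0.142 0.155 0.171 0.171]
side0 cam 0.8 40 y -0.103 -0.036 z [0.144 0.164 0.178 0.181]
side0 cam 0.808 99 y -0.103 -0.03 z [0.122 0.154 0.179 0.185]
side0 cam 0.816 47 y -0.11 -0.033 z [0.12  0.178 0.183 0.184]
side0 cam 0.824 60 y -0.111 -0.032 z [0.13  0.18  0.183 0.186]
side0 cam 0.832 26 y -0.123 -0.033 z [0.129 0.18  0.183 0.184]
side0 cam 0.84 1 y -0.036 -0.036 z [0.141 0.141 0.141 0.141]
side0 cam 0.848 2 y -0.085 -0.083 z [0.213 0.219 0.225 0.226]
side0 cam 0.856 63 y -0.094 -0.071 z [0.158 0.196 0.228 0.234]
side0 cam 0.864 31 y -0.097 -0.052 z [0.152 0.19  0.233 0.236]
side0 cam 0.872 5 y -0.083 -0.057 z [0.143 0.16  0.169 0.174]
green [0.292 0.037 0.1  ] [0.394 0.148 0.237]
```

```bash
cat >> h.py <<'E'
from scipy.spatial.transform import Rotation as Ro
def plan(p,R):
    s=monitor.get_state(); R0=Ro.from_rotvec(s['tool_rot'])
    w=(R0.inv()*R).as_rotvec(degrees=True); t=R0.inv().apply(np.array(p)-s['position'])
    print('t',round(s['time'],2),'pos',s['position'].round(4),'F',s['ft_force'].round(1),'w',round(s['grip_width'],3),'q',s['joint_positions'].round(2))
    print(' tool axes',R0.as_matrix().T.round(3).tolist()); print(' turn deg',w.round(2),'shift tool',t.round(4),'world',(np.array(p)-s['position']).round(4)); return w,t
def down(yx,yy):
    y=np.array([yx,yy,0.]);y/=np.linalg.norm(y);z=np.array([0,0,-1.]);return Ro.from_matrix(np.stack([np.cross(y,z),y,z],1))
H=np.array([.688,.001]); 
def knob(q): return H+.185*np.array([-np.sin(q),-np.cos(q)])
def kt(q): return np.array([np.cos(q),-np.sin(q)])
E
python3 - <<'E'
from h import *
q=np.arctan2(.688-.5405,.001+.109); print(q,knob(q),np.hypot(.1475,.11))
t=kt(q)
for s in (1,-1): plan([*knob(q),.40],down(*(s*t)))
E
```

```text
0.9300126026173886 [ 0.53969892 -0.10959742] 0.18400067934657197
t 0.15 pos [ 0.2635 -0.5937  0.2217] F [ 0.2 -1.   0.6] w 0.997 q [ 1.17  0.32 -0.07  1.45  0.02  1.37 -0.06]
 tool axes [[0.914, 0.406, -0.0], [0.406, -0.914, -0.001], [-0.001, 0.001, -1.0]]
 turn deg [ -0.09  -0.   -12.77] shift tool [ 0.4488 -0.3306 -0.1778] world [0.2762 0.4841 0.1783]
t 0.15 pos [ 0.2635 -0.5937  0.2217] F [ 0.2 -1.   0.6] w 0.997 q [ 1.17  0.32 -0.07  1.45  0.02  1.37 -0.06]
 tool axes [[0.914, 0.406, -0.0], [0.406, -0.914, -0.001], [-0.001, 0.001, -1.0]]
 turn deg [-1.0000e-02  1.3000e-01  1.6723e+02] shift tool [ 0.4488 -0.3306 -0.1778] world [0.2762 0.4841 0.1783]
```

```bash
python3 -m pendant '[[[0,0,0],[0,0,-0.06],0],[[0,0,0],[0,0,-0.06],0],[[0,0,0],[0,0,-0.058],0],[[0,0,0],[0.045,-0.033,0],0],[[0,0,0],[0.045,-0.033,0],0],[[0,0,0],[0.045,-0.033,0],0],[[0,0,0],[0.045,-0.033,0],0],[[0,0,0],[0.045,-0.033,0],0]]' 15
python3 -m pendant '[[[0,0,0],[0.045,-0.033,0],0],[[0,0,0],[0.045,-0.033,0],0],[[0,0,0],[0.045,-0.033,0],0],[[0,0,0],[0.045,-0.033,0],0],[[0,0,0],[0.04,-0.03,0],0],[[0,0,-6],[0,0,0],0],[[0,0,-6],[0,0,0],0],[[0,0,0],[0,0,0],0]]'
python3 - <<'E'
from h import *
d=shot('wrist','w1');shot('top','t1');shot('side','s1')
plan([*knob(.93),.301],down(*kt(.93)))
print(proj(d,[*knob(.93),.332]))
E
```

```text
time: 1.15
position: [0.403, -0.3502, 0.4004]
tool_rot: [3.073, 0.651, -0.0]
ft_force: [1.3, -0.3, -0.0]
grip_width: 0.502
time: 2.15
position: [0.5377, -0.1146, 0.4002]
tool_rot: [-2.989, -0.968, 0.001]
ft_force: [-0.2, -0.3, -1.0]
grip_width: 0.503
t 2.3 pos [ 0.5376 -0.1149  0.4004] F [-0.3  0.1 -1.3] w 0.499 q [ 0.61  0.11 -0.5   1.37  0.05  1.68 -0.82]
 tool axes [[0.811, 0.585, -0.0], [0.585, -0.811, -0.0], [-0.0, -0.0, -1.0]]
 turn deg [-0.    0.01 -0.89] shift tool [ 0.0048 -0.0031  0.0994] world [ 0.0021  0.0053 -0.0994]
(np.float64(251.89860248847933), np.float64(196.7848945691912))
```

View pics/w1.png

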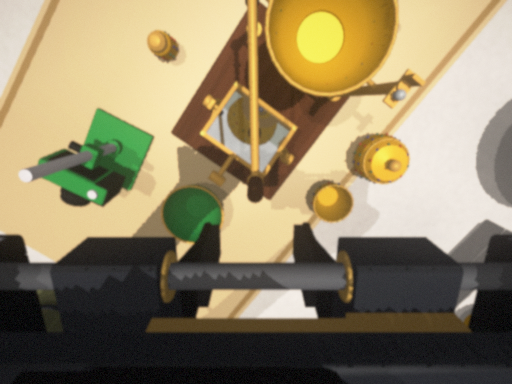

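The wrist view shows the bar running down to the knob at about (256,185), centred between the fingers. I'll refine its position from depth.

Run:
```python
from h import *
d=load('w1'); v,u=np.mgrid[0:384,0:512]; P=unproj(d,u,v)
m=(u>235)&(u<275)&(v>160)&(v<215)&(P[...,2]>.322)&(P[...,2]<.34)
o=P[m]; print(len(o),u[m].min(),u[m].max(),v[m].min(),v[m].max(),o.mean(0).round(4),o.min(0).round(4),o.max(0).round(4))
m=(u>235)&(u<275)&(v<215)&(P[...,2]>.28)&(P[...,2]<.3); o=P[m]; c=o.mean(0); dd=np.linalg.svd(o[:,:2]-c[:2],full_matrices=False)[2][0]; print('bar',c.round(4),dd.round(4),o.min(0).round(3),o.max(0).round(3))
a=cv2.imread('pics/w1.png')[150:220,215:300]; cv2.imwrite('pics/w1c.png',cv2.resize(a,None,fx=7,fy=7,interpolation=cv2.INTER_CUBIC))
```

```text
249 247 263 185 203 [ 0.5428 -0.1104  0.3305] [ 0.5351 -0.1176  0.322 ] [ 0.5487 -0.104   0.3331]
bar [ 0.6074 -0.0618  0.2905] [-0.7993 -0.6009] [ 0.537 -0.118  0.281] [ 0.667 -0.015  0.3  ]
```

View pics/w1c.png

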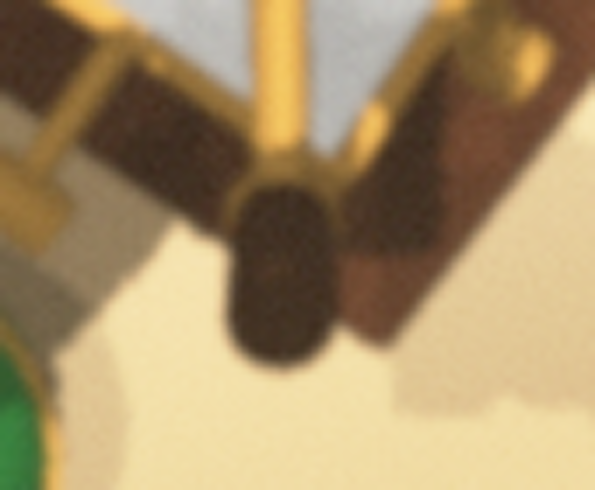

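```bash
sed -i 's/H=np.array.*/H=np.array([.689,.001])/' h.py; python3 -m pendant '[[[0,0,-1],[0.0055,-0.0016,0.04],0],[[0,0,0],[0,0,0.04],0],[[0,0,0],[0,0,0.018],0],[[0,0,0],[0,0,0],0.5],[[0,0,0],[0,0,0],1],[[0,0,0],[0,0,0],1],[[0,0,0],[0,0,0],1],[[0,0,0],[0,0,0],1]]' 12
python3 - <<'E'
from h import *
shot('side','s2')
p=monitor.get_state()['position']; v=H-p[:2]; q=np.arctan2(v[0],v[1]); print('q',q,np.hypot(*v))
Q=np.linspace(.926,-.005,13); 
# per-row commands (shift in pre-turn tool frame)
for a,b in zip(Q[:-1],Q[1:]):
    R=down(*kt(a)); w=(R.inv()*down(*kt(b))).as_rotvec(degrees=True); dp=np.append(knob(b)-knob(a),0); print(w.round(2),R.inv().apply(dp).round(4), down(*kt(b)).inv().apply(dp).round(4))
plan([*knob(.926),.302],down(*kt(.926)))
E
```

```text
time: 3.3
position: [0.5418, -0.1102, 0.3036]
tool_rot: [2.979, 0.995, 0.002]
ft_force: [0.8, -0.2, 3.4]
grip_width: 0.156
q 0.9239952267082345 0.1845038124696611
[ 0.    0.   -4.45] [0.0006 0.0143 0.    ] [-0.0006  0.0143  0.    ]
[ 0.    0.   -4.45] [0.0006 0.0143 0.    ] [-0.0006  0.0143  0.    ]
[ 0.    0.   -4.45] [0.0006 0.0143 0.    ] [-0.0006  0.0143  0.    ]
[ 0.    0.   -4.45] [0.0006 0.0143 0.    ] [-0.0006  0.0143  0.    ]
[ 0.    0.   -4.45] [0.0006 0.0143 0.    ] [-0.0006  0.0143  0.    ]
[ 0.    0.   -4.45] [0.0006 0.0143 0.    ] [-0.0006  0.0143  0.    ]
[ 0.    0.   -4.45] [0.0006 0.0143 0.    ] [-0.0006  0.0143  0.    ]
[ 0.    0.   -4.45] [0.0006 0.0143 0.    ] [-0.0006  0.0143  0.    ]
[ 0.    0.   -4.45] [0.0006 0.0143 0.    ] [-0.0006  0.0143  0.    ]
[ 0.    0.   -4.45] [0.0006 0.0143 0.    ] [-0.0006  0.0143  0.    ]
[ 0.    0.   -4.45] [0.0006 0.0143 0.    ] [-0.0006  0.0143  0.    ]
[ 0.    0.   -4.45] [0.0006 0.0143 0.    ] [-0.0006  0.0143  0.    ]
t 3.35 pos [ 0.5418 -0.1102  0.3035] F [-0.2  0.2  3.9] w 0.154 q [ 0.61  0.11 -0.5   1.55  0.05  1.49 -0.82]
 tool axes [[0.799, 0.601, 0.001], [0.601, -0.799, 0.002], [0.002, -0.001, -1.0]]
 turn deg [ 0.09 -0.06 -0.01] shift tool [-0.0005 -0.0004  0.0015] world [-0.0006 -0.     -0.0015]
```

```bash
python3 -m pendant '[[[0,0,0],[0,0,-0.003],1],[[0,0,-4.45],[0.0006,0.0143,0],1],[[0,0,-4.45],[0.0006,0.0143,0],1],[[0,0,-4.45],[0.0006,0.0143,0],1],[[0,0,-4.45],[0.0006,0.0143,0],1],[[0,0,0],[0,0,0],1]]'
python3 - <<'E'
from h import *
p=monitor.get_state()['position']; v=H-p[:2]; q=np.arctan2(v[0],v[1]); print('q',q,np.hypot(*v))
plan([*knob(.616),.305],down(*kt(.616)))
E
```

```text
time: 4.1
position: [0.5823, -0.1496, 0.304]
tool_rot: [-2.788, -1.442, 0.002]
ft_force: [-0.2, 0.8, -5.2]
grip_width: 0.163
q 0.6165850725625329 0.18459467752130582
t 4.1 pos [ 0.5823 -0.1496  0.304 ] F [-0.2  0.8 -5.2] w 0.163 q [ 0.63  0.23 -0.51  1.43  0.11  1.51 -0.49]
 tool axes [[0.578, 0.816, 0.0], [0.816, -0.578, -0.003], [-0.002, 0.002, -1.0]]
 turn deg [-0.17 -0.01 -0.01] shift tool [-0.0004  0.0001 -0.001 ] world [-0.0001 -0.0004  0.001 ]
```

```bash
python3 -m pendant '[[[0,0,-4.45],[0.0006,0.0143,0.0015],1],[[0,0,-4.45],[0.0006,0.0143,0],1],[[0,0,-4.45],[0.0006,0.0143,0],1],[[0,0,-4.45],[0.0006,0.0143,0],1],[[0,0,-4.45],[0.0006,0.0143,0],1],[[0,0,-4.45],[0.0006,0.0143,0],1],[[0,0,0],[0,0,0],1]]'
python3 - <<'E'
from h import *
p=monitor.get_state()['position']; v=H-p[:2]; q=np.arctan2(v[0],v[1]); print('q',q,np.hypot(*v))
plan([*knob(-.005),.304],down(*kt(0)))
E
```

```text
time: 4.97
position: [0.6613, -0.1817, 0.3038]
tool_rot: [-2.383, -2.047, 0.001]
ft_force: [-0.4, -0.4, -1.1]
grip_width: 0.154
q 0.15074196728694975 0.1847493663395951
t 4.97 pos [ 0.6613 -0.1817  0.3038] F [-0.4 -0.4 -1.1] w 0.154 q [ 0.6   0.43 -0.55  1.2   0.22  1.57 -0.06]
 tool axes [[0.151, 0.989, -0.001], [0.989, -0.151, -0.001], [-0.001, -0.0, -1.0]]
 turn deg [-0.04  0.03 -8.69] shift tool [ 0.002   0.0287 -0.0002] world [ 0.0287 -0.0023  0.0002]
```

```bash
python3 -m pendant '[[[0,0,-4.3],[0.0005,0.0143,0],1],[[0,0,-4.3],[0.0006,0.0143,0],1],[[0,0,0],[0,0.003,0],1],[[0,0,0],[0,0.002,0],1],[[0,0,0],[0,0,0],1]]'
python3 - <<'E'
from h import *
p=monitor.get_state()['position']; v=H-p[:2]; q=np.arctan2(v[0],v[1]); print('q',q,np.hypot(*v))
plan([*knob(0),.304],down(*kt(0)))
E
```

```text
time: 5.6
position: [0.6905, -0.1839, 0.3038]
tool_rot: [-2.221, -2.213, 0.012]
ft_force: [-10.1, -0.2, 0.1]
grip_width: 0.159
q -0.00803424963918617 0.18485946642862816
t 5.6 pos [ 0.6905 -0.1839  0.3038] F [-10.1  -0.2   0.1] w 0.159 q [ 0.57  0.51 -0.56  1.1   0.26  1.61  0.07]
 tool axes [[0.003, 1.0, -0.001], [1.0, -0.003, -0.009], [-0.009, -0.001, -1.0]]
 turn deg [-0.54  0.05 -0.19] shift tool [-0.0002 -0.0015 -0.0002] world [-0.0015 -0.0001  0.0002]
```

```bash
python3 -m pendant '[[[0,0,0],[0,-0.003,0],0.3],[[0,0,0],[0,0,0],0.3],[[0,0,0],[0,0,0],0.3],[[0,0,0],[0,0,-0.05],0.3],[[0,0,0],[0,0,-0.05],0.3],[[0,0,0],[0,0,0],0.3]]'
python3 - <<'E'
from h import *
shot('wrist','w3');d=shot('top','t3');s=shot('side','s3')
a=cv2.imread('pics/s3.png')[135:285,180:340]; b=cv2.imread('pics/w3.png'); cv2.imwrite('pics/s3c.png',cv2.resize(a,None,fx=4,fy=4,interpolation=cv2.INTER_CUBIC))
plan([.475,-.085,.2],down(0,-1)); plan([.475,-.085,.2],down(0,1))
E
```

```text
time: 6.35
position: [0.6933, -0.1827, 0.4097]
tool_rot: [2.216, 2.217, 0.009]
ft_force: [-0.3, 0.1, -0.2]
grip_width: 0.348
t 6.5 pos [ 0.6919 -0.1832  0.403 ] F [ 0.4 -0.4 -0.4] w 0.347 q [ 0.52  0.52 -0.56  0.87  0.28  1.81  0.09]
 tool axes [[-0.001, 1.0, 0.0], [1.0, 0.001, -0.001], [-0.001, 0.0, -1.0]]
 turn deg [-6.000e-02  4.000e-02  9.005e+01] shift tool [ 0.0983 -0.2166  0.2033] world [-0.2169  0.0982 -0.203 ]
t 6.5 pos [ 0.6919 -0.1832  0.403 ] F [ 0.4 -0.4 -0.4] w 0.347 q [ 0.52  0.52 -0.56  0.87  0.28  1.81  0.09]
 tool axes [[-0.001, 1.0, 0.0], [1.0, 0.001, -0.001], [-0.001, 0.0, -1.0]]
 turn deg [-4.000e-02 -6.000e-02 -8.995e+01] shift tool [ 0.0983 -0.2166  0.2033] world [-0.2169  0.0982 -0.203 ]
```

View pics/s3c.png

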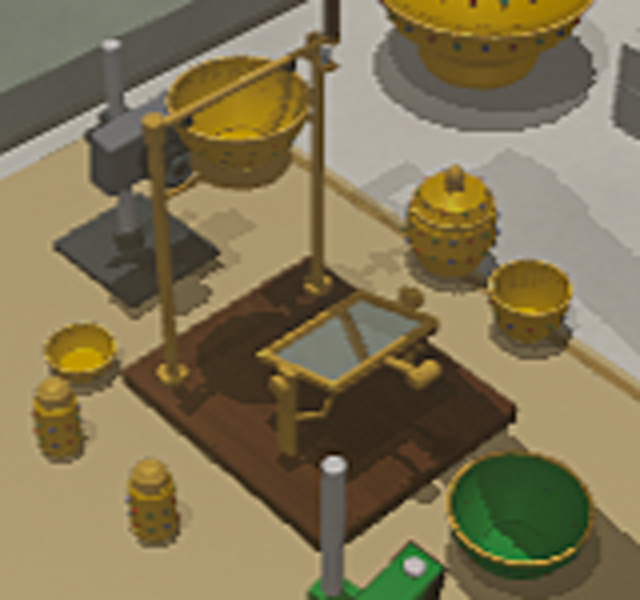

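View pics/w3.png

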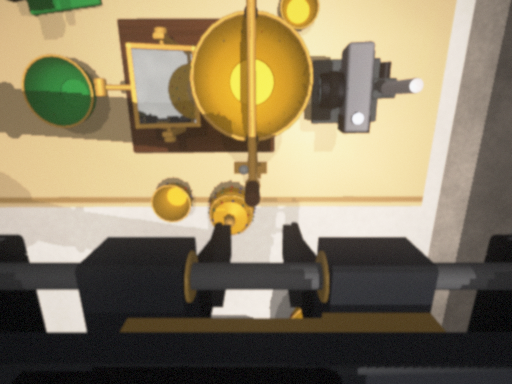

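The keeper lies across the bowl with its end in the catch (wrist view: bar from (250,0) to (252,190), catch at (250,168)). I'll check its angle, the handle, the lens and the bowl numerically.

Run:
```python
from h import *
for f in ['w3','t3','s3']:
    d=load(f); v,u=np.mgrid[0:384,0:512]; P=unproj(d,u,v); x,y,z=P[...,0],P[...,1],P[...,2]
    m=(abs(x-.688)<.012)&(y<-.02)&(y>-.16)&(z>.283)&(z<.3); o=P[m]
    if len(o)>20: k=np.polyfit(o[:,1],o[:,0],1); print(f,'bar',len(o),'q',k[0].round(4),'x@-.085',np.polyval(k,-.085).round(4))
    m=(abs(x-.472)<.02)&(abs(y+.085)<.025)&(z>.1)&(z<.145); o=P[m]
    if len(o): print(f,'handle',len(o),o.mean(0).round(4),np.percentile(o,2,axis=0).round(4),np.percentile(o,98,axis=0).round(4))
    m=(x>.74)&(x<.80)&(abs(y+.087)<.03)&(z>.12)&(z<.185); o=P[m]
    if len(o): print(f,'lens',len(o),np.percentile(o,3,axis=0).round(4),np.percentile(o,97,axis=0).round(4))
    m=(x>.8)&(x<.85)&(abs(y+.087)<.07)&(z>.17)&(z<.2); o=P[m]
    if len(o): print(f,'body top',len(o),np.median(o,0).round(4),np.percentile(o,3,axis=0).round(4),np.percentile(o,97,axis=0).round(4))
```

```text
w3 bar 1490 q -0.0043 x@-.085 0.6903
w3 handle 264 [ 0.4794 -0.0864  0.1284] [ 0.47   -0.0982  0.121 ] [ 0.4909 -0.0744  0.1329]
w3 lens 660 [ 0.7797 -0.1125  0.1473] [ 0.7993 -0.0696  0.1713]
w3 body top 2565 [ 0.8226 -0.0889  0.1804] [ 0.8078 -0.1416  0.1727] [ 0.8398 -0.0402  0.184 ]
t3 bar 164 q -0.0072 x@-.085 0.6887
t3 handle 46 [ 0.4766 -0.0849  0.1298] [ 0.4691 -0.0952  0.122 ] [ 0.4902 -0.0747  0.1358]
t3 lens 124 [ 0.78   -0.1107  0.1526] [ 0.7994 -0.069   0.1747]
t3 body top 444 [ 0.8223 -0.0894  0.1807] [ 0.8073 -0.1388  0.1719] [ 0.841  -0.0393  0.188 ]
s3 bar 106 q -0.0085 x@-.085 0.6869
s3 handle 48 [ 0.4734 -0.0819  0.1265] [ 0.4659 -0.0951  0.1172] [ 0.489  -0.0725  0.1333]
s3 lens 79 [ 0.7762 -0.1004  0.126 ] [ 0.7974 -0.0652  0.1712]
s3 body top 134 [ 0.8227 -0.0622  0.1797] [ 0.8048 -0.1112  0.1717] [ 0.836  -0.0336  0.1846]
```

```bash
python3 -m pendant '[[[0,0,0],[0.012,-0.027,0],0],[[0,0,-10],[0,-0.027,0],0],[[0,0,-10],[0,-0.02,0],0],[[0,0,-10],[0,0,0],0],[[0,0,-10],[0,0,0],0],[[0,0,-10],[0,0,0],0],[[0,0,-10],[0,0,0],0],[[0,0,-10],[0,0,0],0]]' 12
python3 -m pendant '[[[0,0,-10],[0,0,0],0],[[0,0,-10],[0,0,0],0],[[0,0,0],[0,0,0],0]]'
python3 - <<'E'
from h import *
plan([.475,-.085,.20],down(0,1))
E
```

```text
time: 7.5
position: [0.6176, -0.175, 0.402]
tool_rot: [-0.535, -3.092, 0.0]
ft_force: [-0.1, 1.1, 0.0]
grip_width: 0.5
time: 7.88
position: [0.6177, -0.1751, 0.4023]
tool_rot: [-0.002, -3.139, -0.001]
ft_force: [-0.8, -0.2, -0.2]
grip_width: 0.5
t 7.88 pos [ 0.6177 -0.1751  0.4023] F [-0.8 -0.2 -0.2] w 0.5 q [ 0.79  0.39 -0.82  1.11  0.29  1.75  1.62]
 tool axes [[-1.0, 0.001, 0.003], [0.001, 1.0, 0.001], [-0.003, 0.001, -1.0]]
 turn deg [ 0.04 -0.15 -0.07] shift tool [0.1423 0.0897 0.2027] world [-0.1427  0.0901 -0.2023]
```

```bash
python3 -m pendant '[[[0,0,0],[0.047,0.03,0],0],[[0,0,0],[0.047,0.03,0],0],[[0,0,0],[0.047,0.029,0],0],[[0,0,0],[0,0,0.05],0],[[0,0,0],[0,0,0.05],0],[[0,0,0],[0,0,0.05],0],[[0,0,0],[0,0,0.05],0],[[0,0,0],[0,0,0],0]]'
python3 - <<'E'
from h import *
shot('wrist','w4');shot('side','s4')
plan([.476,-.0855,.105],down(0,1))
a=cv2.imread('pics/s4.png')[135:285,180:340];cv2.imwrite('pics/s4c.png',cv2.resize(a,None,fx=4,fy=4,interpolation=cv2.INTER_CUBIC))
E
```

```text
time: 8.88
position: [0.4738, -0.0855, 0.2005]
tool_rot: [-0.003, -3.134, -0.004]
ft_force: [-0.1, 0.3, 0.1]
grip_width: 0.502
t 8.97 pos [ 0.4775 -0.086   0.2051] F [-0.2 -0.2  1. ] w 0.5 q [ 1.02  0.01 -0.89  1.85  0.01  1.29  1.7 ]
 tool axes [[-1.0, 0.001, -0.001], [0.001, 1.0, 0.0], [0.001, 0.0, -1.0]]
 turn deg [ 0.    0.04 -0.06] shift tool [0.0016 0.0005 0.1001] world [-0.0015  0.0005 -0.1001]
```

View pics/w4.png

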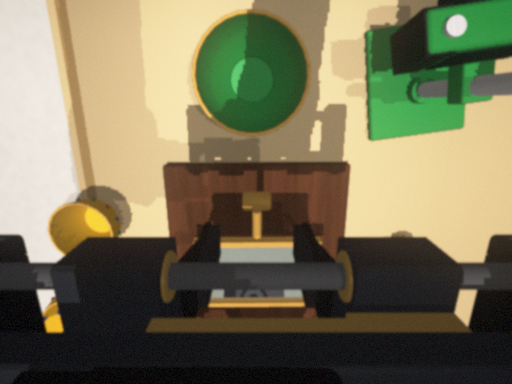

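View pics/s4c.png

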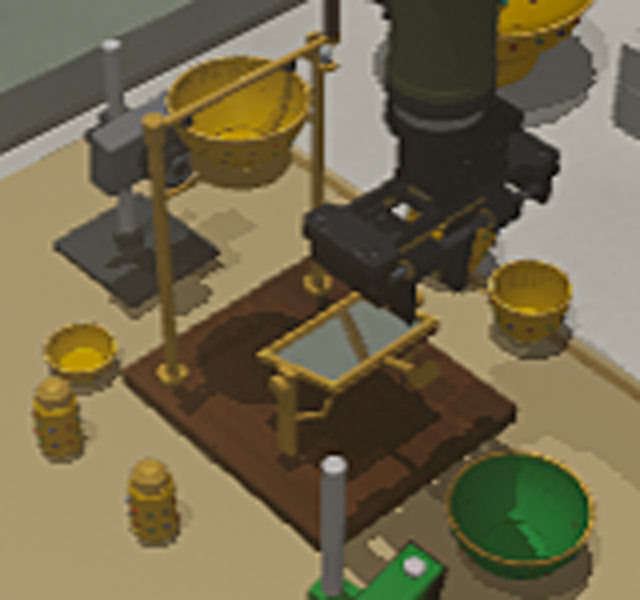

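The wrist view shows the T-handle at (257,201), laterally centred between the fingers; its mirror frame lies below. I'll descend and close.

```bash
python3 -m pendant '[[[0,0,0],[0.0015,0.0005,0.04],0],[[0,0,0],[0,0,0.04],0],[[0,0,0],[0,0,0.02],0],[[0,0,0],[0,0,0],0],[[0,0,0],[0,0,0],1],[[0,0,0],[0,0,0],1],[[0,0,0],[0,0,0],1],[[0,0,0],[0,0,0],1]]' 12
python3 - <<'E'
from h import *
shot('wrist','w5');shot('side','s5')
plan([.476,-.0855,.105],down(0,1))
a=cv2.imread('pics/s5.png')[135:285,180:340];cv2.imwrite('pics/s5c.png',cv2.resize(a,None,fx=4,fy=4,interpolation=cv2.INTER_CUBIC))
M=np.array([.560,.1])
L=np.array([.779,.150]);b=L-M
e=(np.arctan2(.12,.13)+np.arctan2(b[1],b[0]))/2; print('target',1.25-e)
def hp(q):
    e=1.25-q; return M+.088*np.array([-np.sin(e),np.cos(e)])-.004*np.array([np.cos(e),np.sin(e)])
Q=np.linspace(0,1.25-e,17)
for a,b in zip(Q[:-1],Q[1:]): dp=hp(b)-hp(a); print(b.round(3),'tool x',(-dp[0]).round(4),'z',(-dp[1]).round(4),hp(b).round(4))
E
```

```text
time: 9.98
position: [0.4765, -0.0853, 0.1052]
tool_rot: [-0.001, 3.14, -0.001]
ft_force: [-0.5, 1.1, 5.9]
grip_width: 0.271
t 10.07 pos [ 0.4765 -0.0853  0.1051] F [-0.5  1.5  5.9] w 0.274 q [ 0.98  0.14 -0.9   1.97  0.12  1.09  1.6 ]
 tool axes [[-1.0, -0.001, -0.002], [-0.001, 1.0, -0.0], [0.002, -0.0, -1.0]]
 turn deg [-0.02  0.09  0.04] shift tool [ 0.0005 -0.0002  0.0001] world [-0.0005 -0.0002 -0.0001]
target 0.7650586702135043
0.048 tool x -0.0012 z -0.004 [0.4765 0.128 ]
0.096 tool x -0.0014 z -0.004 [0.4779 0.1319]
0.143 tool x -0.0016 z -0.0039 [0.4795 0.1358]
0.191 tool x -0.0018 z -0.0038 [0.4813 0.1396]
0.239 tool x -0.002 z -0.0037 [0.4833 0.1433]
0.287 tool x -0.0022 z -0.0036 [0.4855 0.147 ]
0.335 tool x -0.0023 z -0.0035 [0.4878 0.1505]
0.383 tool x -0.0025 z -0.0034 [0.4903 0.1539]
0.43 tool x -0.0027 z -0.0033 [0.493  0.1571]
0.478 tool x -0.0028 z -0.0031 [0.4958 0.1603]
0.526 tool x -0.003 z -0.003 [0.4987 0.1633]
0.574 tool x -0.0031 z -0.0029 [0.5018 0.1661]
0.622 tool x -0.0032 z -0.0027 [0.505  0.1688]
0.669 tool x -0.0034 z -0.0025 [0.5084 0.1714]
0.717 tool x -0.0035 z -0.0024 [0.5119 0.1738]
0.765 tool x -0.0036 z -0.0022 [0.5154 0.176 ]
```

View pics/w5.png

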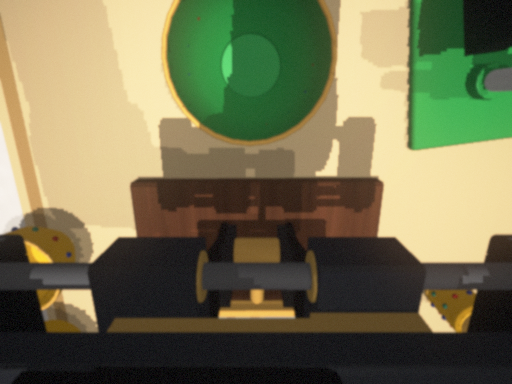

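View pics/s5c.png

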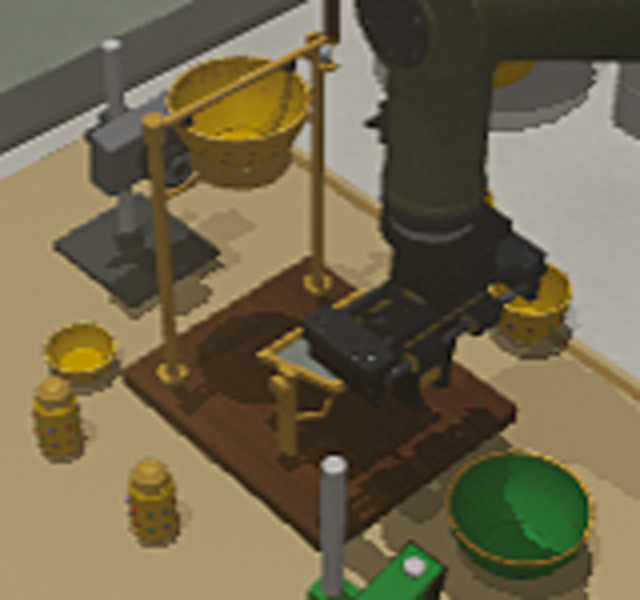

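The grip is at 24 mm, which is the bar's length. Now I'll lift along the arc.

```bash
python3 -m pendant '[[[0,0,0],[-0.0012,0,-0.004],1],[[0,0,0],[-0.0014,0,-0.004],1],[[0,0,0],[-0.0016,0,-0.0039],1],[[0,0,0],[-0.0018,0,-0.0038],1],[[0,0,0],[-0.002,0,-0.0037],1],[[0,0,0],[-0.0022,0,-0.0036],1],[[0,0,0],[-0.0023,0,-0.0035],1],[[0,0,0],[-0.0025,0,-0.0034],1]]'
python3 -m pendant '[[[0,0,0],[-0.0027,0,-0.0033],1],[[0,0,0],[-0.0028,0,-0.0031],1],[[0,0,0],[-0.003,0,-0.003],1],[[0,0,0],[-0.0031,0,-0.0029],1],[[0,0,0],[-0.0032,0,-0.0027],1],[[0,0,0],[-0.0034,0,-0.0025],1],[[0,0,0],[-0.0035,0,-0.0024],1],[[0,0,0],[-0.0036,0,-0.0022],1]]'
python3 -m pendant '[[[0,0,0],[0,0,0],1],[[0,0,0],[0,0,0],1]]'
python3 - <<'E'
from h import *
shot('top','t6');shot('side','s6');shot('wrist','w6')
plan([.5154,-.0855,.157],down(0,1))
a=cv2.imread('pics/s6.png')[135:285,180:340];cv2.imwrite('pics/s6c.png',cv2.resize(a,None,fx=4,fy=4,interpolation=cv2.INTER_CUBIC))
a=cv2.imread('pics/t6.png')[80:250,185:355]; cv2.imwrite('pics/t6c.png',cv2.resize(a,None,fx=3.5,fy=3.5,interpolation=cv2.INTER_CUBIC))
E
```

```text
time: 11.08
position: [0.49, -0.0853, 0.134]
tool_rot: [0.001, -3.14, -0.0]
ft_force: [-3.2, 1.8, 0.1]
grip_width: 0.278
time: 12.08
position: [0.5162, -0.0851, 0.1566]
tool_rot: [-0.001, 3.142, 0.0]
ft_force: [-3.3, 3.2, 3.5]
grip_width: 0.279
time: 12.32
position: [0.5163, -0.0852, 0.1565]
tool_rot: [-0.001, 3.141, 0.0]
ft_force: [-3.0, 4.0, 5.1]
grip_width: 0.272
t 12.47 pos [ 0.5163 -0.0851  0.1566] F [-3.7  3.5  5.9] w 0.27 q [ 0.94  0.18 -0.9   1.83  0.15  1.21  1.57]
 tool axes [[-1.0, -0.001, -0.001], [-0.001, 1.0, 0.0], [0.001, 0.0, -1.0]]
 turn deg [0.   0.05 0.05] shift tool [ 0.0009 -0.0004 -0.0004] world [-0.0009 -0.0004  0.0004]
```

View pics/s6c.png

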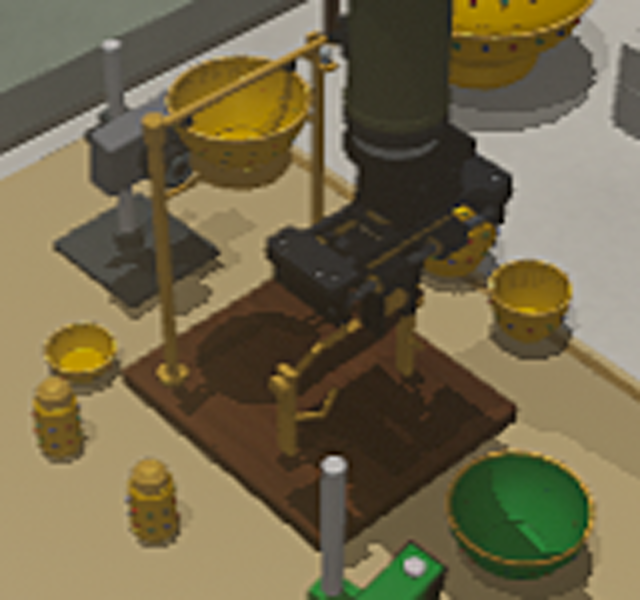

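View pics/t6c.png

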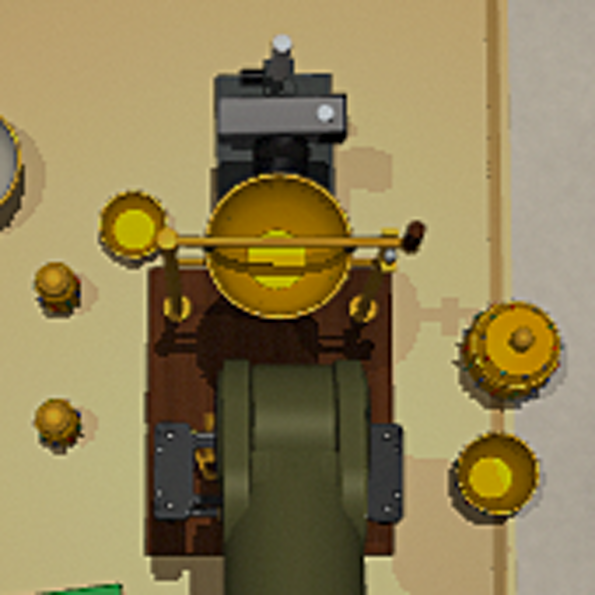

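Run:
```python
from h import *
for f in ['s6','t6','w6']:
    d=load(f); v,u=np.mgrid[0:384,0:512]; P=unproj(d,u,v); x,y,z=P[...,0],P[...,1],P[...,2]
    e=1.25-.765; n=np.array([np.cos(e),np.sin(e)]); up=np.array([-np.sin(e),np.cos(e)])
    a=(x-.56)*up[0]+(z-.1)*up[1]; b=(x-.56)*n[0]+(z-.1)*n[1]
    m=(abs(b)<.02)&(abs(a)<.047)&(abs(y+.085)<.056); print(f,m.sum())
    if m.sum()>5:
        o=P[m]; 
        for k in np.argsort(a[m])[::max(1,m.sum()//40)]: print('  ',u[m][k],v[m][k],o[k].round(3),'a',a[m][k].round(3),'b',b[m][k].round(4))
```

```text
s6 114
   255 232 [ 0.574 -0.047  0.056] a -0.046 b -0.0083
   272 221 [ 0.572 -0.123  0.058] a -0.043 b -0.0089
   267 224 [ 0.572 -0.1    0.059] a -0.042 b -0.0083
   273 220 [ 0.571 -0.127  0.061] a -0.04 b -0.0084
   270 222 [ 0.568 -0.11   0.065] a -0.035 b -0.0091
   259 229 [ 0.569 -0.06   0.065] a -0.035 b -0.0087
   260 228 [ 0.568 -0.064  0.068] a -0.032 b -0.0081
   268 223 [ 0.567 -0.1    0.068] a -0.032 b -0.0087
   265 225 [ 0.566 -0.085  0.07 ] a -0.029 b -0.0092
   254 232 [ 0.565 -0.035  0.072] a -0.027 b -0.0091
   264 225 [ 0.564 -0.079  0.075] a -0.024 b -0.0081
   257 230 [ 0.563 -0.046  0.074] a -0.024 b -0.0094
   267 223 [ 0.562 -0.091  0.077] a -0.021 b -0.0084
   258 229 [ 0.561 -0.049  0.078] a -0.02 b -0.009
   273 219 [ 0.561 -0.117  0.079] a -0.019 b -0.0084
   256 230 [ 0.559 -0.039  0.082] a -0.015 b -0.0088
   276 217 [ 0.559 -0.129  0.083] a -0.015 b -0.0089
   268 222 [ 0.558 -0.091  0.084] a -0.013 b -0.0086
   259 228 [ 0.556 -0.049  0.087] a -0.009 b -0.0095
   271 220 [ 0.555 -0.102  0.089] a -0.007 b -0.0093
   263 225 [ 0.553 -0.064  0.093] a 
[... 3369 characters left out ...]
0.138] a 0.046 b -0.0061
   206 247 [ 0.532 -0.12   0.137] a 0.046 b -0.0074
   209 246 [ 0.531 -0.118  0.137] a 0.046 b -0.0081
   208 246 [ 0.531 -0.118  0.137] a 0.046 b -0.0081
   209 247 [ 0.532 -0.118  0.137] a 0.046 b -0.0074
   303 246 [ 0.531 -0.054  0.137] a 0.046 b -0.0082
   303 247 [ 0.532 -0.054  0.138] a 0.046 b -0.0075
   209 248 [ 0.532 -0.118  0.138] a 0.047 b -0.0068
   306 247 [ 0.532 -0.052  0.138] a 0.047 b -0.0075
   207 249 [ 0.533 -0.119  0.139] a 0.047 b -0.0061
   208 247 [ 0.532 -0.118  0.138] a 0.047 b -0.0074
   306 250 [ 0.533 -0.052  0.139] a 0.047 b -0.0055
   207 250 [ 0.533 -0.119  0.139] a 0.047 b -0.0055
   304 247 [ 0.531 -0.054  0.138] a 0.047 b -0.0075
```

View pics/w6.png

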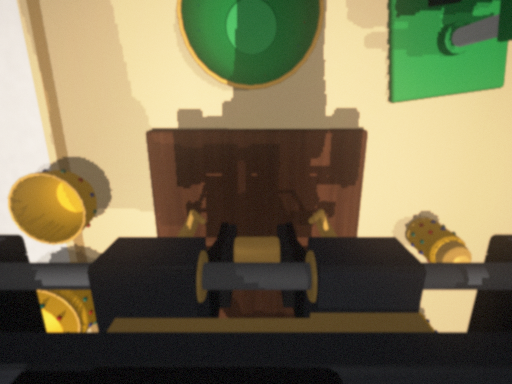

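The raised frame's back plane in the side depth gives a tilt of about 0.749, against 0.765 planned. I'll calibrate that method on the known rest pose (q = 0).

Run:
```python
from h import *
def fit(f,q,lo,hi,ym=.05):
    d=load(f); v,u=np.mgrid[0:384,0:512]; P=unproj(d,u,v); x,y,z=P[...,0],P[...,1],P[...,2]
    e=1.25-q; n=np.array([np.cos(e),np.sin(e)]); up=np.array([-np.sin(e),np.cos(e)])
    a=(x-.5605)*up[0]+(z-.1)*up[1]; b=(x-.5605)*n[0]+(z-.1)*n[1]
    m=(b>lo)&(b<hi)&(abs(a)<.04)&(abs(y+.085)<ym)
    A=np.c_[a[m],y[m]+.085,np.ones(m.sum())]; c,r,*_=np.linalg.lstsq(A,b[m],rcond=None); print(f,m.sum(),'slope',c.round(4),'-> q',(q+c[0]).round(4),'rms',np.std(b[m]-A@c).round(5))
for f in ['side0','s3','top0','t3']: fit(f,0,-.008,.008,.045)
fit('s6',.765,-.014,-.005,.055)
s=monitor.get_state(); print(s['time'],s['ft_force'],s['grip_width'])
```

```text
side0 344 slope [-0.0055  0.0001  0.0004] -> q -0.0055 rms 0.00166
s3 339 slope [-0.0048 -0.0001  0.0004] -> q -0.0048 rms 0.00168
top0 651 slope [-0.0034 -0.003   0.0014] -> q -0.0034 rms 0.00288
t3 718 slope [-0.0012 -0.0021  0.0013] -> q -0.0012 rms 0.00273
s6 79 slope [-0.0106 -0.0058 -0.0095] -> q 0.7544 rms 0.00034
12.475 [-3.65710566  3.54854601  5.89940065] 0.27028182638820236
```

The rest pose reads −0.005, so the corrected tilt is about 0.76 against a target of 0.765 (tolerance about ±0.04). I'll hold briefly, do one last check and hand in.

```bash
python3 -m pendant '[[[0,0,0],[0,0,0],1],[[0,0,0],[0,0,0],1],[[0,0,0],[0,0,0],1],[[0,0,0],[0,0,0],1],[[0,0,0],[0,0,0],1],[[0,0,0],[0,0,0],1]]'
python3 - <<'E'
from h import *
d=shot('side','s7'); a=load('s3'); t=shot('top','t7'); b=load('t3')
# change at bowl/camera/keeper regions
for nm,p,q,(u0,u1,v0,v1) in [('side bowl+cam',d,a,(200,258,145,200)),('top bowl+cam',t,b,(245,285,95,170))]:
    D=abs(p['color'].astype(int)-q['color'])[v0:v1,u0:u1].max(-1); print(nm,(D>40).mean().round(4))
s=monitor.get_state(); print(s['time'],s['position'].round(4),s['grip_width'],abs(s['qd']).max())
order.close_job()
E
```

```text
time: 13.22
position: [0.5163, -0.0851, 0.1565]
tool_rot: [-0.001, 3.141, 0.0]
ft_force: [-2.8, 3.9, 4.5]
grip_width: 0.272
side bowl+cam 0.031
top bowl+cam 0.005
13.325 [ 0.5163 -0.0851  0.1565] 0.2722494805176766 0.0017464545392413937
the job is handed in; nothing more can be done
```

I shut the keeper, then raised the mirror by its handle and handed the job in at 13.3 s, still gripping it. The hand-in gives no verdict, so this rests on my own checks.

- **Keeper:** I pinched the knob and swung the bar along its arc. It met the end stop at about 10 N. Afterwards the bar read within 0.01 rad of shut in all three views, and it was seen lying in the catch.
- **Mirror:** I pinched the T-handle by its ends, with the opening at 24 mm (the bar's length), and lifted it to a planned tilt of 0.765 rad. The lens was measured at about x 0.779, z 0.150.
- **Tilt check:** The arm's position agrees with 0.765, while the side camera's depth gives about 0.755 to 0.76. That difference puts the sight line about 3–5 mm off the lens; the limit is 20 mm.
- **Holding:** The grip opening and arm pose stayed constant through the last hold. The force sensor showed a steady 3–6 N on each axis.
- **Bowl, camera and ware:** The top view of the bowl and camera barely changed (0.5% of pixels) between shutting the keeper and hand-in. The side view changed 3%, which I did not look into; the arm and its shadow are a likely cause. I compared the other ware by eye only.

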